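# Press the proud port plug home on a buoy head

## Task

One of the five blue round push-in plugs in the lid of the sensor-buoy head has been left standing proud of its bush. Press it gently down from above with the fingertips until it is fully home like the other four, then draw the hand clear. Do not pull it up, and leave the rest untouched: the other plugs, the relief valve, the gland, the capped connector, the lid and the loose things lying about stay as they are.

Things in the scene. Friction and masses are not known exactly. Their poses are not given: they have to be found in the camera images.
- plug (a joint): how far the proud plug still stands out of its bush, in m: 0.012 to 0.018 at the start, 0 when its flange rests on the bush (fully home, where it stops hard); it slides straight down and up only (upper stop at 0.024), stays where it is left, and takes about 4 N to push, the same all the way
- plug_top (a point): centre of the flat round top of the proud plug's head: blue plastic, 32 mm across and 6 mm thick, on a 20 mm shank with two black sealing rings that shows below the head while it stands proud. The plug's axis is vertical. When fully home the top is 10 mm above the lid
- plug_port: the plain grey bush, 36 mm across and 4 mm high, that carries the proud plug; origin: centre of its underside, on the lid, straight below plug_top. It may be in any of the eight lid ports
- seated1: a plug like the moving one but already fully home, 32 mm across, its flat top 10 mm above the lid; origin: underside of its bush on the lid. Leave alone
- seated2: a plug like the moving one but already fully home, 32 mm across, its flat top 10 mm above the lid; origin: underside of its bush on the lid. Leave alone
- seated3: a plug like the moving one but already fully home, 32 mm across, its flat top 10 mm above the lid; origin: underside of its bush on the lid. Leave alone
- seated4: a plug like the moving one but already fully home, 32 mm across, its flat top 10 mm above the lid; origin: underside of its bush on the lid. Leave alone
- relief_valve: steel pressure relief valve in a lid port: hexagon 30 mm across, thin stem, 24 mm mushroom poppet, meant to stand 26 mm above the lid; origin: underside of its bush on the lid. Leave alone
- gland: blue cable gland in a lid port: hexagon and domed nut 34 mm across with a black pin in its mouth, 42 mm high above the lid; origin: underside of its bush on the lid. Leave alone
- connector: bulkhead connector under a ribbed blue dust cap, 31 mm across, 36 mm high above the lid; origin: underside of its bush on the lid. Leave alone
- head: buoy head, fixed: upright round white housing 252 mm across, orange collar 316 mm across (30 to 78 mm up), flat lid 110 mm above its underside. On the lid: 9 mm high castellations at 114 to 123 mm radius, a central dome 72 mm across and 32 mm high, eight ports 45 degrees apart at 85 mm radius. Origin: centre of its underside, 3 mm above the bench; turned anyhow. Leave alone
- locknut: loose steel ring nut lying on the lid between dome and ports, 24 mm across, 6 mm thick; origin: centre of its underside. Leave alone
- seal: loose black rubber seal lying on the lid across from the locknut, 22 mm across, 4 mm thick; origin: centre of its underside. Leave alone
- spare_plug: spare plug of the same kind standing upside down, loose, on the blue mat at its near right corner, 32 mm across, 32 mm high; origin: centre of its underside. Leave alone
- grease_jar: loose jar, 52 mm across, 50 mm high, on the mat, near left; origin: centre of its underside. Leave alone
- parts_bin: loose red open bin 100 x 140 x 55 mm on the mat, left; origin: centre of its underside. Leave alone
- screwdriver: loose screwdriver 200 mm long lying on the mat, right; origin: under its middle. Leave alone
- reel: loose grey metal reel, 64 mm across, 35 mm high, on the mat, near right; origin: centre of its underside. Leave alone

How it is judged:
On the way, in this order (a step that is already met when the one before it is completed fails the run):
1. the fingertips rest on the proud plug while it still stands out (contact force between the fingers and plug_port above 0.5 N and value of joint plug above 0.002 m).
2. the plug is pressed fully home (value of joint plug below 0.0015 m), for 0.1 s.
At the end, for the whole second after the job is handed in: the plug that stood proud is within 1.5 mm of fully home and still, and every loose thing is within 6 mm of where it was (value of joint plug below 0.0015 m and velocity of joint plug between -0.002 and 0.002 m/s and distance of each of locknut, seal, spare_plug, grease_jar, parts_bin, screwdriver, reel from where it was at the start of the episode below 0.006 m); the robot touches nothing.
It fails at once if the plug is pulled up out of its bush (value of joint plug above 0.0195 m).
It fails at once if the plug is pressed or squeezed harder than 40 N (contact force between any of the fingers, the arm and plug_port above 40 N).
It fails at once if another fitting, or the buoy head itself, is touched (over 1 N) (contact force between any of the fingers, the arm and seated1 above 1 N or contact force between any of the fingers, the arm and seated2 above 1 N or contact force between any of the fingers, the arm and seated3 above 1 N or contact force between any of the fingers, the arm and seated4 above 1 N or contact force between any of the fingers, the arm and relief_valve above 1 N or contact force between any of the fingers, the arm and gland above 1 N or contact force between any of the fingers, the arm and connector above 1 N or contact force between any of the fingers, the arm and head above 1 N).
It fails at once if a loose thing is moved more than 6 mm (distance of any of locknut, seal, spare_plug, grease_jar, parts_bin, screwdriver, reel from where it was at the start of the episode above 0.006 m).
It fails at once if a loose thing is touched (over 1 N) (contact force between any of the fingers, the arm and locknut above 1 N or contact force between any of the fingers, the arm and seal above 1 N or contact force between any of the fingers, the arm and spare_plug above 1 N or contact force between any of the fingers, the arm and grease_jar above 1 N or contact force between any of the fingers, the arm and parts_bin above 1 N or contact force between any of the fingers, the arm and screwdriver above 1 N or contact force between any of the fingers, the arm and reel above 1 N).
It also fails if it takes over 30 s, if anything falls off the work surface, if the arm or the gripper's body presses on something with over 40 N, if the wrist force passes 120 N, or if a joint passes its speed limit or range.

## Robot

A 6-joint arm with a two-finger parallel gripper is mounted at the origin on the work surface. World frame = base frame: x ahead of the robot, y to its left, z up, the work surface at z = 0. Lengths are in m, angles in rad, forces in N, time in s.
With the tool pointing down it reaches from about 0.425 to 0.95 m from the base axis. Payload 3.5 kg.
Tool frame: the origin (TCP) lies on the centre line of the jaws, within the pads' length; the fingertips stand 25 mm ahead of it and the grasp point (between the pads) lies 6 mm ahead of it (env.tip_reach is the distance from the TCP to the fingertips, in m); z points along the fingers, y is the line along which they close (so a half turn about z gives the same grasp; the last joint's range is limited). The gripper opens to 85 mm and grips with 20 to 120 N. Pads are 22 mm wide; open, the fingers measure 114 mm over their backs; the gripper's body (76 mm by 85 mm) begins 54 mm behind the grasp point. The pads swing forward as they close: fully open they stand 13 mm farther back than shut.
Start: joints at [1.053, 0.286, 1.577, -0, 1.279, -0.15], TCP at [0.243, 0.63, 0.256] pointing down, gripper open.
Joint ranges: [-2.77, 2.77], [-0.9, 2.22], [0.21, 2.48], [-1.53, 4.67], [0.24, 2.81], [-2.84, 2.84]. Speed limits (rad/s): [2.79, 2.79, 3.14, 3.14, 3.14, 3.14].

## Interface

Orientations are given as a unit quaternion [x, y, z, w].
In Python, from bench import env gives the robot as it stands.
- The arm moves only by the shell command python3 -m crank 'ROWS' [FORCE]. ROWS is a JSON object of lists of equal length, an entry for each row: "slide": the shift along the tool's x, y, z in m, a list of three; "twist": the turn, a rotation vector about the tool's x, y, z in rad, a list of three; "jaw": the finger opening in m, from 0 to 0.0854. A call has 1 to 20 rows; each row shifts and turns the commanded pose from where the row before left it, along the tool's axes as they then stand; what a row does not reach is not made up. A row lasts 1/8 s, in which the tool goes at most 62.5 mm and 10.7 degrees, less where a joint would pass 70% of its speed; a pose out of reach is approached as far as the arm can. A call with a gripper value outside its range is refused whole. The fingers move at their own pace and stop on an object; FORCE is the grip in N (left out, the last holds). Time passes only in rows, so rows that do not move let the fingers close. It gives the time, the measured TCP pose, the force, the opening and the grip force at its end, in the units of the state.
- env.get_state(): the state, without advancing time (a new reading comes with each control period).
- env.read_camera(name): name is "scene" or "top"; returns a dict with "image" (400x640x3 uint8, blue, green, red), "range_z" (400x640 float32, m along the optical axis (not along the pixel's ray), 0 where there is no reading), "mtx" (3x3 intrinsics, pixels), "R" (3x3) and "t" (3): a world point X has camera coordinates R X + t. Camera axes: x right, y down, z forward; pixel columns grow to the right and rows downward; lengths in m; the calibration is good to about 2 mm. A picture is of the moment at which its call begins.
- env.close_job(): hands the job in; it is judged then, once.
The state is a dict: "time_s": time; "qpos": joint angles; "qvel": joint speeds; "tau": joint torques, N m; "tcp_pos": TCP position; "orientation": TCP orientation; "contact_force": force on the tool from outside, world axes, zero at the start; "wrist_torque": the same for the moment, N m; "grip_width": finger opening in m; "grasp_force": force on a finger pad.
Only numpy, scipy, OpenCV 4.12 (cv2) and the standard library are available. Lean on these libraries where they do the work, as an engineer would, in place of code of your own. Each camera call takes 0.05 s, during which the arm holds its last target. There are 200 camera calls.

## Working session

There is one attempt and no reset: what is moved stays moved. The work goes in short steps, Python scripts to look and compute and a shell command to move; the robot and the scene stay as the last step left them, time stands still between calls to the robot, and variables do not carry over. Pictures are saved under pics/ and viewed, at most 10 in all, crops included, and the job is handed in when it is done.

```bash
mkdir -p pics; ls
python3 - <<'E'
from bench import env
import cv2,numpy as np
for n in("scene","top"):
    c=env.read_camera(n); cv2.imwrite(f"pics/{n}0.png",c["image"]); np.savez(f"{n}0.npz",**c)
    print(n,c["mtx"].round(1).tolist(),(-c["R"].T@c["t"]).round(3),c["R"].round(2).tolist())
s=env.get_state();print(s,env.tip_reach)
E
```

```text
pics
scene [[497.9, 0.0, 318.0], [0.0, 497.9, 198.9], [0.0, 0.0, 1.0]] [ 1.168 -0.647  0.973] [[0.71, 0.71, -0.01], [0.47, -0.48, -0.74], [-0.53, 0.52, -0.67]]
top [[420.4, 0.0, 322.5], [0.0, 420.4, 201.4], [0.0, 0.0, 1.0]] [0.295 0.006 1.092] [[0.01, -1.0, 0.01], [-0.98, -0.02, -0.19], [0.19, -0.01, -0.98]]
{'time_s': 0.1, 'qpos': array([ 1.05296137e+00,  2.87103101e-01,  1.57799463e+00,  2.24996538e-05,
        1.27859752e+00, -1.49980402e-01]), 'qvel': array([ 0.00039841, -0.0028678 , -0.00204607, -0.00102228,  0.00213911,
        0.00031398]), 'tau': array([ 1.11117341e-03, -4.07296550e+01, -2.93698758e+01, -1.17657883e-04,
        3.41255523e-03,  5.63580798e-06]), 'tcp_pos': array([0.24243258, 0.62939943, 0.25508756]), 'orientation': array([ 1.82895105e-01,  9.83131871e-01, -9.89702637e-04, -3.54723913e-04]), 'contact_force': array([-0.86136353,  0.5270542 , -0.61423493]), 'wrist_torque': array([-0.03614586,  0.0345443 , -0.00012101]), 'grasp_force': 0.0, 'grip_width': 0.08525840727942506} 0.025
```

View pics/top0.png

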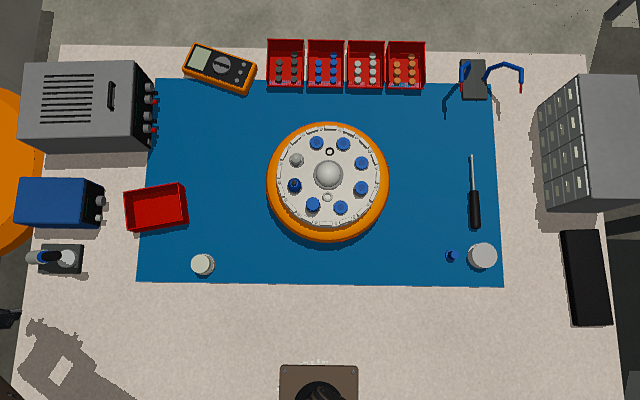

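View pics/scene0.png

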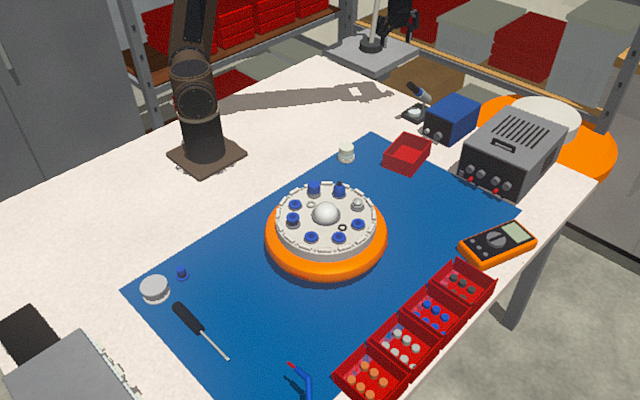

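Top: the head is centred near (328,176), with the fittings around the dome. Scene: the head is near (325,222), with two taller blue fittings at (314,188) and (339,190). I'll enlarge both views and measure heights.

```bash
cat > h.py <<'E'
import numpy as np,cv2
def load(n): return dict(np.load(n+".npz"))
def world(c,u,v,z=None):
    """pixels -> world: with measured range, or (z given) ray onto the plane at height z"""
    K,R,t=c["mtx"],c["R"],c["t"]; u=np.asarray(u,float);v=np.asarray(v,float)
    d=np.stack([(u-K[0,2])/K[0,0],(v-K[1,2])/K[1,1],np.ones_like(u)],-1)
    o=-R.T@t; dw=d@R
    s=c["range_z"][v.astype(int),u.astype(int)] if z is None else (z-o[2])/dw[...,2]
    return o+dw*s[...,None]
def blobs(c,box,lo=(100,110,40),hi=(125,255,255)):
    x0,x1,y0,y1=box
    m=cv2.inRange(cv2.cvtColor(c["image"],cv2.COLOR_BGR2HSV),lo,hi)
    k=np.zeros_like(m);k[y0:y1,x0:x1]=m[y0:y1,x0:x1]
    n,l,s,ce=cv2.connectedComponentsWithStats(k,connectivity=4)
    return [(ce[i],l==i) for i in range(1,n) if s[i,4]>15]
E
python3 - <<'E'
from h import *
A=load("top0");B=load("scene0")
a=cv2.resize(A["image"][115:240,262:394],(600,568),interpolation=cv2.INTER_CUBIC)
b=cv2.resize(B["image"][170:290,258:394],(680,600),interpolation=cv2.INTER_CUBIC)
cv2.imwrite("pics/ta.png",a);cv2.imwrite("pics/sb.png",b)
# head: white lid pixels, by depth
for c,box in((A,(262,394,115,240)),(B,(258,394,170,290))):
    v,u=np.mgrid[box[2]:box[3],box[0]:box[1]];P=world(c,u.ravel(),v.ravel())
    q=P[(P[:,2]>.108)&(P[:,2]<.118)]; print(len(q),np.median(q[:,2]),q[:,:2].min(0),q[:,:2].max(0))
    for ce,m in blobs(c,box):
        vv,uu=np.nonzero(m); W=world(c,uu,vv)
        if W[:,2].max()>.11: print(ce.round(1),len(vv),"top z",np.percentile(W[:,2],[10,50,90]).round(4),np.median(W,0).round(3))
E
```

```text
5739 0.11134706579925868 [ 0.4245895  -0.13668162] [0.6736173  0.11196266]
[327.9 165.9] 4640 top z [-0.0016  0.001   0.0036] [ 0.661 -0.019  0.001]
[316.1 141.8] 130 top z [0.1184 0.1213 0.1237] [0.628 0.017 0.121]
[343.  143.3] 130 top z [0.1189 0.1215 0.1234] [ 0.626 -0.049  0.121]
[361.1 162.5] 131 top z [0.119  0.1209 0.1233] [ 0.577 -0.092  0.121]
[294.2 185.3] 136 top z [0.124  0.1398 0.1458] [0.514 0.064 0.14 ]
[361.1 187.1] 139 top z [0.1363 0.1385 0.1404] [ 0.514 -0.09   0.138]
[312.4 204.1] 163 top z [0.1427 0.147  0.1495] [0.47  0.023 0.147]
[340.2 206.9] 140 top z [0.1189 0.1212 0.1235] [ 0.469 -0.042  0.121]
3612 0.11399264778811696 [ 0.42713361 -0.14141141] [0.67830611 0.10793128]
[332.7 227.9] 5666 top z [0.0014 0.004  0.0072] [0.515 0.033 0.004]
[294.5 203.8] 87 top z [0.1212 0.1236 0.126 ] [ 0.473 -0.047  0.124]
[292.4 216.9] 94 top z [0.1384 0.1406 0.1429] [ 0.517 -0.094  0.141]
[357.6 223.3] 99 top z [0.1206 0.1235 0.1261] [0.631 0.011 0.123]
[310.9 236.4] 106 top z [0.1208 0.1237 0.1256] [ 0.582 -0.097  0.124]
[338.3 236.6] 106 top z [0.1201 0.1234 0.1259] [ 0.628 -0.053  0.123]
[360.3 276. ] 26 top z [0.0014 0.0035 0.006 ] [ 0.683 -0.03   0.004]
```

View pics/ta.png

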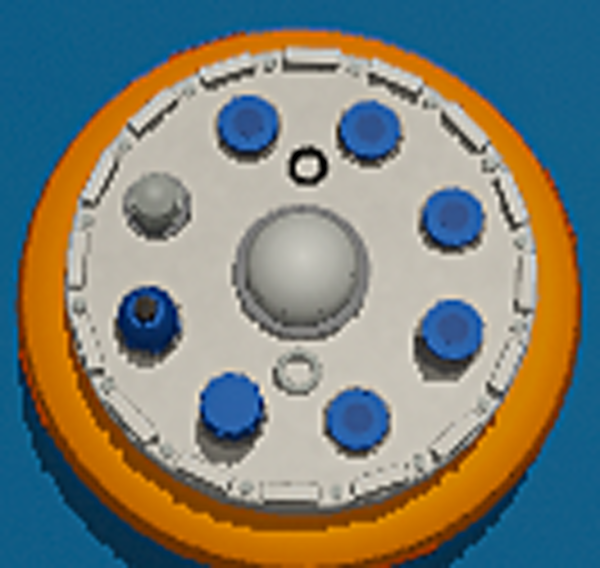

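View pics/sb.png

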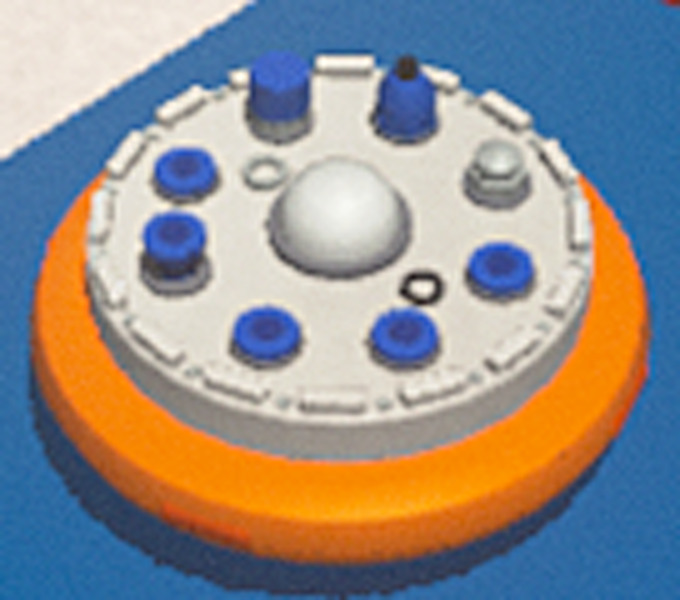

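The crops show that the proud plug is the right-hand one: its shank is visible at scene crop (175,240), which is full-frame (292,217), and in the top view it is at (361,187). By depth its top is at about z 0.139, while the seated tops are at about 0.122. I'll cross-check with a two-view triangulation and work out the travel.

```bash
cat > plan.py <<'E'
from h import *
from scipy.spatial.transform import Rotation as Ro
from bench import env
A=load("top0");B=load("scene0")
def tri(a,b):
    un=[cv2.undistortPoints(np.array([[p]],float),c["mtx"],None).reshape(2,1) for c,p in((A,a),(B,b))]
    X=cv2.triangulatePoints(*[np.c_[c["R"],c["t"]] for c in(A,B)],*un).ravel();return X[:3]/X[3]
# head-top blobs (blue face) ; seated pairs as a check
print("plug",tri((361.1,187.1),(292.4,216.9)).round(4))
for a,b in(((316.1,141.8),(357.6,223.3)),((343,143.3),(338.3,236.6)),((361.1,162.5),(310.9,236.4)),((340.2,206.9),(294.5,203.8))): print("seated",tri(a,b).round(4))
s=env.get_state();T=np.array([.5155,-.092,s["tcp_pos"][2]])
R=Ro.from_quat(s["orientation"])
print("tcp",s["tcp_pos"].round(4),"to go, tool axes",R.inv().apply(T-s["tcp_pos"]).round(4),"F",s["contact_force"].round(2),s["time_s"],s["grip_width"])
E
python3 plan.py
```

```text
plug [ 0.5138 -0.0909  0.1365]
seated [0.6287 0.0161 0.1187]
seated [ 0.6259 -0.049   0.1192]
seated [ 0.5787 -0.0929  0.118 ]
seated [ 0.4693 -0.0434  0.1189]
tcp [0.2424 0.6294 0.2551] to go, tool axes [-0.5142 -0.5749  0.001 ] F [-0.86  0.53 -0.61] 0.1 0.08525840727942506
```

```bash
python3 -m crank '{"slide":[[0,0,0],[-0.01,-0.01,0],[-0.03,-0.033,0],[-0.035,-0.039,0],[-0.035,-0.039,0],[-0.035,-0.039,0],[-0.035,-0.039,0],[-0.035,-0.039,0],[-0.035,-0.039,0],[-0.035,-0.039,0],[-0.035,-0.039,0],[-0.035,-0.039,0],[-0.035,-0.039,0],[-0.035,-0.039,0],[-0.035,-0.04,0],[-0.035,-0.04,0],[-0.02,-0.025,0],[-0.004,-0.006,0],[0,0,0],[0,0,0]],"twist":[[0,0,0],[0,0,0],[0,0,0],[0,0,0],[0,0,0],[0,0,0],[0,0,0],[0,0,0],[0,0,0],[0,0,0],[0,0,0],[0,0,0],[0,0,0],[0,0,0],[0,0,0],[0,0,0],[0,0,0],[0,0,0],[0,0,0],[0,0,0]],"jaw":[0,0,0,0,0,0,0,0,0,0,0,0,0,0,0,0,0,0,0,0]}' 20; python3 plan.py | tail -1
python3 - <<'E'
from bench import env
import cv2,numpy as np
for n in("scene","top"):
    c=env.read_camera(n);np.savez(f"{n}1.npz",**c)
    if n=="scene": cv2.imwrite("pics/s1.png",cv2.resize(c["image"][90:290,220:420],(600,600),interpolation=cv2.INTER_CUBIC))
print(env.get_state()["orientation"].round(4))
E
```

```text
time_s: 2.6
tcp_pos: [0.5169, -0.0997, 0.2563]
orientation: [0.182, 0.983, 0.0, -0.0]
contact_force: [0.5, -0.3, -0.4]
grip_width: -0.0001
grasp_force: 0.0
tcp [ 0.5169 -0.0997  0.2563] to go, tool axes [0.004  0.0067 0.    ] F [ 0.47 -0.31 -0.36] 2.6 -0.00012265481331877827
[1.821e-01 9.833e-01 1.000e-04 0.000e+00]
```

View pics/s1.png

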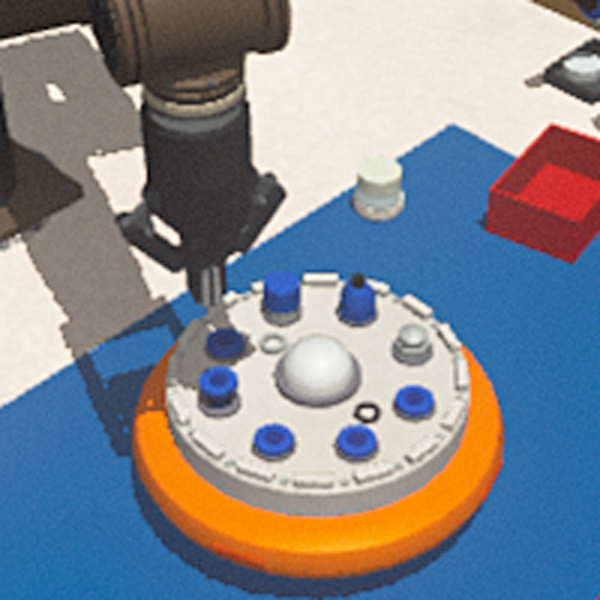

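The closed jaws hang at crop (207,300), higher than the lid and near the proud plug at crop (218,385), with nothing in the way. Next I'll centre the jaws and go down most of the way.

```bash
python3 -m crank '{"slide":[[0.005,0.007,0],[0,0,0.02],[0,0,0.03],[0,0,0.02],[0,0,0.005],[0,0,0]],"twist":[[0,0,0],[0,0,0],[0,0,0],[0,0,0],[0,0,0],[0,0,0]],"jaw":[0,0,0,0,0,0]}'
python3 - <<'E'
from bench import env
import cv2,numpy as np
a=[]
for n,(y,x) in(("scene",(140,232)),("top",(125,300))):
    c=env.read_camera(n)
    a.append(cv2.resize(c["image"][y:y+120,x:x+100],(400,480),interpolation=cv2.INTER_CUBIC))
    s=env.get_state()
    for p in (s["tcp_pos"]-[0,0,.025],[.515,-.0915,.139]):
        q=c["mtx"]@(c["R"]@p+c["t"]);q=q[:2]/q[2];print(n,q.round(1),((q-[x,y])*4).round())
        cv2.circle(a[-1],tuple(int(i) for i in (q-[x,y])*4+2),2,(0,255,255),-1)
cv2.imwrite("pics/c2.png",np.hstack(a)); print(s["tcp_pos"],s["contact_force"].round(2))
E
```

```text
time_s: 3.45
tcp_pos: [0.5153, -0.092, 0.1816]
orientation: [0.183, 0.983, 0.0, 0.0]
contact_force: [-0.9, 0.1, 0.3]
grip_width: 0.0
grasp_force: 0.0
scene [292.3 211.3] [241. 285.]
scene [292.7 216.5] [243. 306.]
top [362.9 184.3] [251. 237.]
top [361.6 186.5] [246. 246.]
[ 0.51586372 -0.09244219  0.18257466] [-0.82  0.25  0.39]
```

View pics/c2.png

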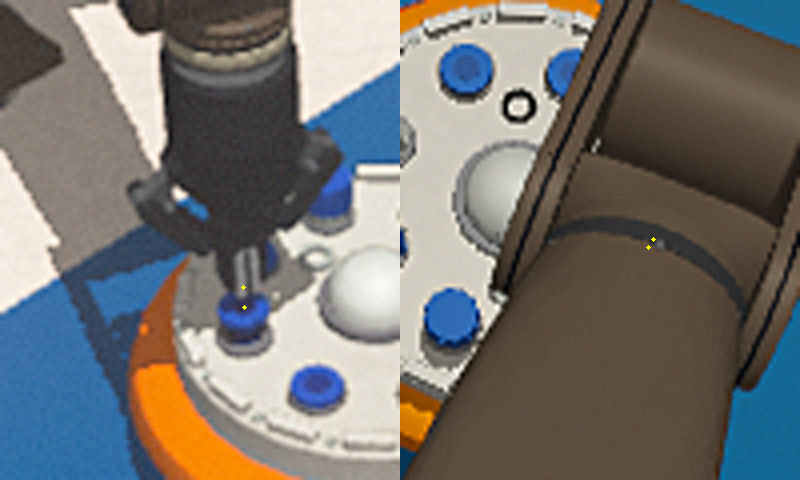

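The tips are right over the proud plug in the scene view: tip at (241,285) and plug top at (243,306) in the left crop. The gap is about 18 mm, so I'll descend slowly to contact.

```bash
python3 -m crank '{"slide":[[0,0,0.005],[0,0,0.005],[0,0,0.003],[0,0,0.002],[0,0,0.001],[0,0,0.001],[0,0,0.001],[0,0,0.001],[0,0,0.001],[0,0,0]],"twist":[[0,0,0],[0,0,0],[0,0,0],[0,0,0],[0,0,0],[0,0,0],[0,0,0],[0,0,0],[0,0,0],[0,0,0]],"jaw":[0,0,0,0,0,0,0,0,0,0]}'
```

```text
time_s: 4.8
tcp_pos: [0.5151, -0.0924, 0.1612]
orientation: [0.183, 0.983, -0.0, -0.0]
contact_force: [-3.6, 0.8, 2.5]
grip_width: -0.0002
grasp_force: 1.6
```

```bash
python3 -m crank '{"slide":[[0,0,0.001],[0,0,0.001],[0,0,0.001],[0,0,0.001],[0,0,0.001],[0,0,0.001],[0,0,0]],"twist":[[0,0,0],[0,0,0],[0,0,0],[0,0,0],[0,0,0],[0,0,0],[0,0,0]],"jaw":[0,0,0,0,0,0,0]}'
```

```text
time_s: 5.68
tcp_pos: [0.5153, -0.0924, 0.1551]
orientation: [0.183, 0.983, 0.0, 0.0]
contact_force: [-1.7, 0.3, 2.2]
grip_width: 0.0002
grasp_force: 0.9
```

```bash
python3 -m crank '{"slide":[[0,0,0.001],[0,0,0.001],[0,0,0.001],[0,0,0.001],[0,0,0.001],[0,0,0]],"twist":[[0,0,0],[0,0,0],[0,0,0],[0,0,0],[0,0,0],[0,0,0]],"jaw":[0,0,0,0,0,0]}'; python3 -m crank '{"slide":[[0,0,0.001],[0,0,0]],"twist":[[0,0,0],[0,0,0]],"jaw":[0,0]}'
```

```text
time_s: 6.42
tcp_pos: [0.5153, -0.0925, 0.1502]
orientation: [0.183, 0.983, -0.0, 0.0]
contact_force: [-1.1, 0.4, 3.3]
grip_width: 0.0002
grasp_force: 1.4
time_s: 6.68
tcp_pos: [0.5153, -0.0925, 0.1493]
orientation: [0.183, 0.983, -0.0, 0.0]
contact_force: [-1.8, 0.1, 3.1]
grip_width: 0.0
grasp_force: 1.5
```

```bash
python3 -m crank '{"slide":[[0,0,0.001],[0,0,0]],"twist":[[0,0,0],[0,0,0]],"jaw":[0,0]}'; python3 -m crank '{"slide":[[0,0,0.0005],[0,0,0]],"twist":[[0,0,0],[0,0,0]],"jaw":[0,0]}'
```

```text
time_s: 6.92
tcp_pos: [0.5153, -0.0925, 0.1483]
orientation: [0.183, 0.983, -0.0, 0.0]
contact_force: [-0.9, 0.5, 3.9]
grip_width: 0.0003
grasp_force: 1.6
time_s: 7.18
tcp_pos: [0.5153, -0.0925, 0.1481]
orientation: [0.183, 0.983, -0.0, 0.0]
contact_force: [-1.5, -0.8, 5.0]
grip_width: -0.0002
grasp_force: 2.3
```

```bash
python3 -m crank '{"slide":[[0,0,0.0005],[0,0,0]],"twist":[[0,0,0],[0,0,0]],"jaw":[0,0]}'
```

```text
time_s: 7.42
tcp_pos: [0.5153, -0.0925, 0.1481]
orientation: [0.183, 0.983, -0.0, 0.0]
contact_force: [-2.6, 1.4, 7.3]
grip_width: 0.0001
grasp_force: 3.5
```

The z reading has stopped at 0.1481 (tip 0.1231) and the force is rising, so it looks seated. One more small push will confirm it.

```bash
python3 -m crank '{"slide":[[0,0,0.001],[0,0,0],[0,0,0]],"twist":[[0,0,0],[0,0,0],[0,0,0]],"jaw":[0,0,0]}'
```

```text
time_s: 7.8
tcp_pos: [0.5154, -0.0925, 0.148]
orientation: [0.183, 0.983, -0.0, -0.0]
contact_force: [-4.3, 1.8, 10.8]
grip_width: 0.0002
grasp_force: 5.6
```

That's the hard stop. I'll draw straight up and swing aside for a clear view.

```bash
python3 -m crank '{"slide":[[0,0,-0.002],[0,0,-0.005],[0,0,-0.02],[0,0,-0.04],[0,0,-0.04],[0,0,-0.01],[0.02,0.02,0],[0.035,0.039,0],[0.035,0.039,0],[0.035,0.039,0],[0.035,0.039,0],[0.035,0.039,0],[0.035,0.039,0],[0.035,0.039,0],[0.02,0.02,0],[0,0,0],[0,0,0]],"twist":[[0,0,0],[0,0,0],[0,0,0],[0,0,0],[0,0,0],[0,0,0],[0,0,0],[0,0,0],[0,0,0],[0,0,0],[0,0,0],[0,0,0],[0,0,0],[0,0,0],[0,0,0],[0,0,0],[0,0,0]],"jaw":[0,0,0,0,0,0,0,0,0,0,0,0,0,0,0,0,0]}'
python3 - <<'E'
from bench import env
from h import *
for n,box in(("top",(262,394,115,240)),("scene",(258,394,170,290))):
    c=env.read_camera(n)
    if n=="scene": cv2.imwrite("pics/s3.png",cv2.resize(c["image"][170:290,258:394],(680,600),interpolation=cv2.INTER_CUBIC))
    for ce,m in blobs(c,box):
        vv,uu=np.nonzero(m); W=world(c,uu,vv)
        if np.median(W[:,2])>.11: print(n,ce.round(1),np.median(W,0).round(4))
E
```

```text
time_s: 9.93
tcp_pos: [0.3617, 0.3014, 0.2622]
orientation: [0.183, 0.983, -0.001, -0.001]
contact_force: [0.5, 1.0, 0.1]
grip_width: -0.0001
grasp_force: 0.0
top [316.1 141.8] [0.6279 0.0165 0.1209]
top [343.  143.3] [ 0.6257 -0.0487  0.1207]
top [361.1 162.5] [ 0.5777 -0.092   0.121 ]
top [294.2 185.3] [0.5143 0.0642 0.1389]
top [360.4 188.8] [ 0.5134 -0.0897  0.1213]
top [312.4 204.1] [0.4701 0.0228 0.1468]
top [340.2 206.9] [ 0.4691 -0.0424  0.1211]
scene [294.5 203.8] [ 0.473  -0.0471  0.1236]
scene [292.6 222. ] [ 0.5167 -0.0943  0.1238]
scene [357.7 223.3] [0.6322 0.0123 0.1238]
scene [310.8 236.3] [ 0.5823 -0.0967  0.1237]
scene [338.3 236.7] [ 0.6287 -0.0533  0.1233]
```

View pics/s3.png

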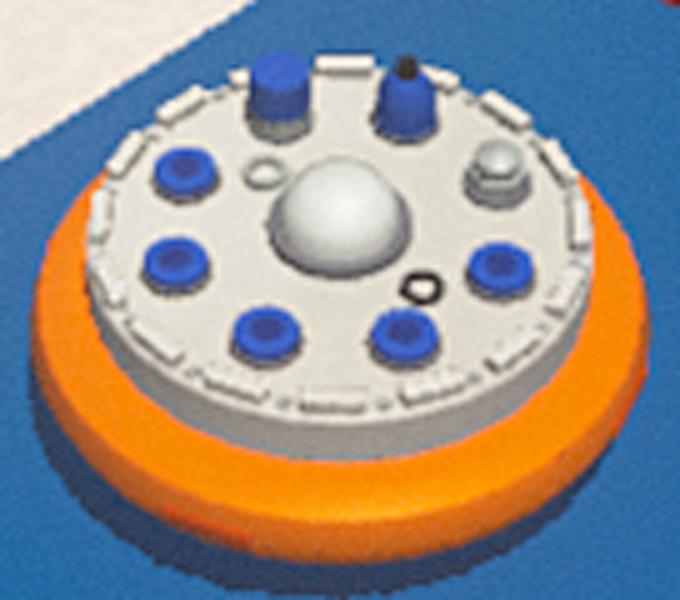

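The plug, now at crop (176,263), sits level with the other four in both views. The hand is clear and everything else on the lid is where it was.

```bash
python3 -c "
from bench import env
print(env.close_job())"
```

```text
the job is handed in; nothing more can be done
None
```

The proud plug is pressed fully home, level with the other four in both camera views; the hand is clear, nothing on the lid looks disturbed, and the job is handed in (no verdict was returned).

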